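# Sweep the chips off a caps tin, tip its lid up and lay it by

## Robot

A 7-joint arm with a two-finger parallel gripper is mounted at the origin on a cart in front of the work surface, level with it; the furniture and walls round the work are solid. World frame = base frame: x ahead of the robot, y to its left, z up, the work surface at z = 0. Lengths are in mm, angles in rad, forces in N, time in s.
With the tool pointing down it reaches from about 400 to 925 mm from the base axis. Payload 4.1 kg.
Tool frame: the origin (TCP) lies midway between the tips of the shut fingers; the grasp point (between the pads) lies 19 mm behind it (r.pinch_z is the distance from the TCP to the grasp point, in mm); z points along the fingers, y is the line along which they close (so a half turn about z gives the same grasp; the last joint's range is limited). The gripper opens to 85 mm and grips with 20 to 120 N. Pads are 22 mm wide; open, the fingers measure 114 mm over their backs; the gripper's body (76 mm by 85 mm) begins 54 mm behind the grasp point. The pads swing forward as they close: fully open they stand 13 mm farther back than shut.
Start: joints at [1.118, 0.398, 0.045, 1.537, -0.019, 1.207, -0.051], TCP at [225.24, -609.763, 231.347] pointing down, gripper open.
Joint ranges: [-2.82, 2.82], [-0.49, 2.23], [-1.37, 1.46], [0, 2.46], [-1.36, 4.5], [0.23, 2], [-2.94, 2.94]. Speed limits (rad/s): [2.57, 2.57, 3.14, 3.14, 3.14, 3.14, 3.14].

## Interface

Orientations are given as a unit quaternion [x, y, z, w].
In Python, from cell import r gives the robot as it stands.
- The arm moves only by the tool step_arm, never from a script. Its argument "motion" is a list of rows, each an object with "linear": the shift along the world's x, y, z scaled (see below), a list of three; "twist": the turn, a rotation vector about the world's x, y, z scaled (see below), a list of three; "jaw": the finger opening in mm, from 0 to 85.4. A call has 1 to 10 rows; each row is the pose to reach, as a shift and turn from the pose commanded when the call began; what a row does not reach only later rows make up. The controller multiplies each number of a shift by 0.25 m and each number of a turn by pi/4 rad. A row lasts 1/8 s, in which the tool goes at most 62.5 mm and 10.7 degrees, less where a joint would pass 70% of its speed; a pose out of reach is approached as far as the arm can. A call with a number of a shift or a turn outside -1 to 1 is refused whole. A call with a gripper value outside its range is refused whole. The fingers move at their own pace and stop on an object; "squeeze" is the grip in N (left out, the last holds). Time passes only in rows, so rows that repeat a pose let the fingers close. It gives the time, the measured TCP pose, the force, the opening and the grip force at its end, in the units of the state.
- r.read_state(): the state, without advancing time (a new reading comes with each control period).
- r.camera(name): name is "scene" or "side" or "wrist"; returns the picture (384x512x3 uint8, red, green, blue); there is no depth.
- r.camera_info(name): a dict with "fov_y" (degrees; the focal length in pixels is half the picture's height over the tangent of half this angle, whatever the lens; pixels are square), "cx", "cy" (the principal point, pixels), "distortion" ([k1, k2, p1, p2, k3] as OpenCV has them; the pictures are not rectified), "view" (4x4, takes a point from world to camera coordinates). Camera axes: x right, y down, z forward; pixel columns grow to the right and rows downward; lengths in mm; the calibration is good to about 2 mm. A picture is of the moment at which its call begins: read the wrist's pose just before it. camera_info takes no time and is no camera call; for the wrist camera it gives the pose at the moment of the call.
- r.close_job(): hands the job in; it is judged then, once.
The state is a dict: "time": time; "joint_pos": joint angles; "joint_velocities": joint speeds; "tau": joint torques, N m; "tool_pos": TCP position; "orientation": TCP orientation; "ft_force": force on the tool from outside, world axes, zero at the start; "torque": the same for the moment, N m; "opening": opening from 0.0 (shut) to 1.0 (fully open); "grip_force": force on a finger pad.
Only numpy, scipy, OpenCV 4.12 (cv2) and the standard library are available. Lean on these libraries where they do the work, as an engineer would, in place of code of your own. Each camera call takes 0.05 s, during which the arm holds its last target. There are 200 camera calls.

## Task

Open the low tin of caps for the press: first sweep the wood chips off its closed lid with the wooden sanding block, not with the hand, so that none of them falls into the tin, and put the block back down flat on the bench. Then tip the lid up by its edge, lift it off and lay it gently down, flat and right way up, on the bench, clear of the tin. Leave the tin standing open where it is, and do not disturb the jar, the dropper bottle or the mug.

Things in the scene. Friction and masses are not known exactly. Their poses are not given: they have to be found in the camera images.
- tin: low round metal tin, loose, about 0.8 kg, outer diameter 80 mm, 70 mm high, wall 3 mm (mouth 74 mm across), standing upright on the bench with brass caps lying in the bottom. Origin: centre of its underside, z up.
- lid: flat round metal lid, no knob: disc 104 mm across, 8 mm thick, on a plug 69 mm across, 9 mm deep, loose in the tin's mouth (2.5 mm play all round). Closed, the disc rests on the rim 70 mm above the bench, top at 78 mm, overhanging the tin's wall by 12 mm all round (17 mm from edge to plug). About 0.12 kg. Origin: centre of the plug's underside, 9 mm below the disc's underside; z up.
- chip0: chip 1, a loose chip of wood with rounded edges, about 16 x 14 mm and 7 mm thick, that starts on top of the lid. Origin: centre of its underside.
- chip1: chip 2, a loose chip of wood with rounded edges, about 16 x 14 mm and 7 mm thick, that starts on top of the lid. Origin: centre of its underside.
- chip2: chip 3, a loose chip of wood with rounded edges, about 16 x 14 mm and 7 mm thick, that starts on top of the lid. Origin: centre of its underside.
- block: plain wooden sanding block, 40 mm (its x) by 85 mm (its y) by 31 mm high, loose on the bench. Origin: centre of its underside, z up.
- glitter_jar: bystander: small clear jar with a ribbed screw lid, 43 mm across, 58 mm high, loose. Origin: centre of its underside.
- dropper: bystander: small dark dropper bottle, 33 mm across, 102 mm high, loose. Origin: centre of its underside.
- mug: bystander: mug, 82 mm across (117 mm with its handle), 91 mm high, loose. Origin: centre of its underside.
Mind the look-alikes: they are no part of the job. Leave any turquoise look-alike of the block alone.

How it is judged (in metres and radians):
On the way, in this order (a step that is already met when the one before it is completed fails the run):
1. all three chips are off the lid, down near the bench, while the lid still lies closed on the tin (height (world z) of each of chip0, chip1, chip2 below 0.05 m and z of lid in the frame of tin below 0.064 m and horizontal distance between lid and tin below 0.008 m and angle between lid's own z axis and vertical below 0.06 rad), for 0.1 s.
2. the block is back down flat on the bench and let go, the lid still closed (height (world z) of block below 0.006 m and angle between block's own z axis and vertical below 0.1 rad and contact force between the fingers and block below 0.05 N and linear speed of block below 0.02 m/s and z of lid in the frame of tin below 0.064 m and horizontal distance between lid and tin below 0.008 m and angle between lid's own z axis and vertical below 0.06 rad), for 0.1 s.
3. the lid is tipped up by one edge, at least 15 degrees, still leaning on the tin (angle between lid's own z axis and vertical above 0.26 rad and contact force between lid and tin above 0.05 N).
4. the lid is lifted clear of the tin (distance between lid and tin above 0.085 m and contact force between lid and tin below 0.02 N), for 0.1 s.
At the end, for the whole second after the job is handed in: The lid lies still, flat (within 4.5 degrees) and right way up on the bench (or its thin cardboard sheet), its centre more than 100 mm from the tin's; the tin stands upright within 40 mm of where it was, open, with no chip in it; the chips are down off the lid; the block lies flat on the bench (horizontal distance between lid and tin above 0.1 m and height (world z) of lid below 0.008 m and angle between lid's own z axis and vertical below 0.08 rad and linear speed of each of lid, block below 0.02 m/s and distance of tin from where it was at the start of the episode below 0.04 m and angle between tin's own z axis and vertical below 0.05 rad and height (world z) of block below 0.006 m and angle between block's own z axis and vertical below 0.1 rad and horizontal distance between each of chip0, chip1, chip2 and tin above 0.04 m and height (world z) of each of chip0, chip1, chip2 below 0.05 m); the robot touches nothing.
It fails at once if a chip on the lid is touched by the fingers or the arm ((height (world z) of chip0 above 0.06 m and contact force between any of the fingers, the arm and chip0 above 0.1 N) or (height (world z) of chip1 above 0.06 m and contact force between any of the fingers, the arm and chip1 above 0.1 N) or (height (world z) of chip2 above 0.06 m and contact force between any of the fingers, the arm and chip2 above 0.1 N)).
It fails at once if the lid is tipped while a chip still lies on it (angle between lid's own z axis and vertical above 0.15 rad and height (world z) of any of chip0, chip1, chip2 above 0.06 m).
It fails at once if the tin is shoved more than 40 mm or tipped over (distance of tin from where it was at the start of the episode above 0.04 m or angle between tin's own z axis and vertical above 0.35 rad).
It fails at once if the lid is dropped (falls from more than about 4 cm) (linear speed of lid above 0.9 m/s and contact force between the fingers and lid below 0.01 N).
It fails at once if the jar, the dropper bottle or the mug is moved more than 30 mm (distance of any of glitter_jar, dropper, mug from where it was at the start of the episode above 0.03 m).
It also fails if it takes over 64 s, if anything falls off the work surface, if the arm or the gripper's body presses on something with over 40 N, if the wrist force passes 120 N, or if a joint passes its speed limit or range.

## Working session

There is one attempt and no reset: what is moved stays moved. The work goes in short steps, Python scripts to look and compute and a tool call to move; the robot and the scene stay as the last step left them, time stands still between calls to the robot, and variables do not carry over. Pictures are saved under pics/ and viewed, at most 10 in all, crops included, and the job is handed in when it is done.

Besides the shell and the picture viewer there is one more tool, called after ">>>" by a JSON object that holds its "name" and its "arguments". step_arm: Moves the arm, as the interface text tells. Shifts and turns lie within -1 to 1; 1 stands for 0.25 m of shift or pi/4 rad of turn. Its arguments: {"type":"object","properties":{"motion":{"type":"array","items":{"type":"object","properties":{"linear":{"type":"array","items":{"type":"number"}},"twist":{"type":"array","items":{"type":"number"}},"jaw":{"type":"number"}}}},"squeeze":{"type":"number"}},"required":["motion"]}

```bash
ls; mkdir -p pics; python3 - <<'E'
from cell import r
import cv2,numpy as np
a=r.camera("scene");b=r.camera("side")
cv2.imwrite("pics/a.png",a[:,:,::-1]);cv2.imwrite("pics/b.png",b[:,:,::-1])
for n in("scene","side","wrist"):
    i=r.camera_info(n);print(n,i["fov_y"],i["cx"],i["cy"],i["distortion"],np.round(np.linalg.inv(i["view"]),2).tolist())
print(r.read_state(),r.pinch_z)
E
```

```text
pics
scene 54.14342225548715 259.55459324972475 194.69346710292564 [-0.05636091  0.          0.          0.          0.        ] [[-0.46, -0.67, 0.58, -26.57], [-0.89, 0.35, -0.3, 474.0], [-0.0, -0.65, -0.76, 737.35], [0.0, 0.0, 0.0, 1.0]]
side 44.27668182383807 257.3398374837868 195.24736741101663 [-0.16336715  0.          0.          0.          0.        ] [[1.0, 0.07, -0.05, 518.09], [0.08, -0.69, 0.72, -658.94], [0.01, -0.72, -0.7, 909.79], [0.0, 0.0, 0.0, 1.0]]
wrist 69.7365583777079 256.7638379106063 189.65066270338914 [-0.04014129  0.          0.          0.          0.        ] [[0.35, -0.9, -0.25, 290.2], [-0.94, -0.33, -0.09, -585.63], [-0.0, 0.27, -0.96, 372.93], [0.0, 0.0, 0.0, 1.0]]
{'time': 0.1, 'joint_pos': array([ 1.11798311,  0.39912147,  0.04501228,  1.53778056, -0.01868694,
        1.20690109, -0.0507205 ]), 'joint_velocities': array([-0.00010654, -0.00189621, -0.00055989, -0.00236479,  0.00092262,
        0.00095823,  0.00010163]), 'tau': array([ 4.60599855e-03, -4.76257896e+01,  1.37135558e+00, -2.54949975e+01,
        1.22062932e-02,  4.99795511e-03,  1.07810320e-05]), 'tool_pos': array([ 225.04032592, -609.17880461,  230.35283509]), 'orientation': array([ 9.84382025e-01,  1.76043258e-01, -2.19440195e-04, -8.67441294e-04]), 'ft_force': array([-0.13417425, -0.45042007,  0.45527281]), 'torque': array([ 0.00407541, -0.01061722, -0.01682322]), 'grip_force': 0.0, 'opening': 1.0039348853941603} 18.700000000000003
```

View pics/a.png

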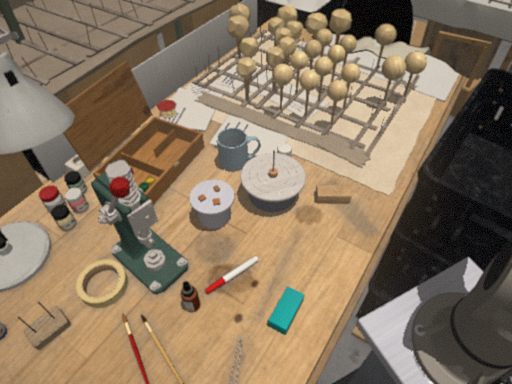

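View pics/b.png

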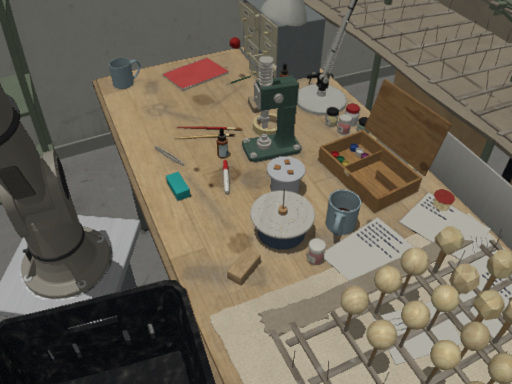

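Scene picture: the lidded tin is at (212,200) with three chips on it. The wooden block is at (333,195), mug at (234,147), jar at (284,150), dropper at (190,297), a big lidded pot at (273,178), and the turquoise decoy at (286,310). Side picture: tin (286,172), block (245,266), mug (343,212), jar (316,251), dropper (222,147), pot (282,220).

```bash
cat > h.py <<'E'
import cv2,numpy as np
from cell import r
def K(i):
    f=192/np.tan(np.radians(i["fov_y"]/2));return np.array([[f,0,i["cx"]],[0,f,i["cy"]],[0,0,1]])
def plane(i,uv,z):
    """pixels -> world points on plane z"""
    p=cv2.undistortPoints(np.array(uv,float).reshape(-1,1,2),K(i),np.array(i["distortion"],float)).reshape(-1,2)
    T=np.linalg.inv(i["view"]);d=np.c_[p,np.ones(len(p))]@T[:3,:3].T;c=T[:3,3]
    return c+d*((z-c[2])/d[:,2])[:,None]
def proj(i,P):
    V=np.array(i["view"]);return cv2.projectPoints(np.array(P,float).reshape(-1,1,3),cv2.Rodrigues(V[:3,:3])[0],V[:3,3].copy(),K(i),np.array(i["distortion"],float))[0].reshape(-1,2)
E
python3 - <<'E'
from h import *
a=cv2.imread("pics/a.png");b=cv2.imread("pics/b.png")
ca=cv2.resize(a[120:240,170:370],(800,480),interpolation=cv2.INTER_CUBIC)
cb=cv2.resize(b[140:290,215:375],(640,600),interpolation=cv2.INTER_CUBIC)
cv2.imwrite("pics/a2.png",ca);cv2.imwrite("pics/b2.png",cb)
A,B=r.camera_info("scene"),r.camera_info("side")
for n,u,v,z in(("lid",(212,196),(286,168),78),("block",(333,190),(243,262),31),("mug",(230,135),(343,200),91),("jar",(284,146),(317,245),58),("drop",(188,288),(222,134),102),("pot",(273,176),(282,215),80)):
    print(n,plane(A,[u],z).round(),plane(B,[v],z).round())
E
```

```text
lid [[523. 313.  78.]] [[525. 311.  78.]]
block [[440.  25.  31.]] [[439.  19.  31.]]
mug [[685. 193.  91.]] [[672. 188.  91.]]
jar [[614.  69.  58.]] [[610.  64.  58.]]
drop [[317. 445. 102.]] [[338. 413. 102.]]
pot [[512. 159.  80.]] [[523. 133.  80.]]
```

View pics/a2.png

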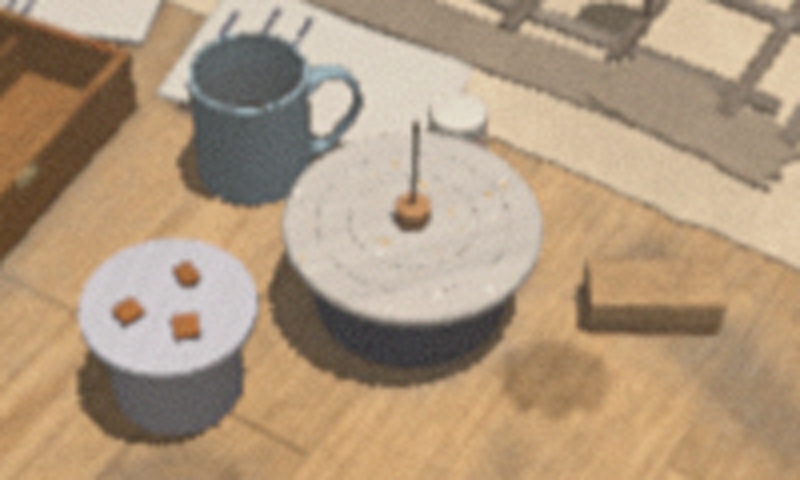

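View pics/b2.png

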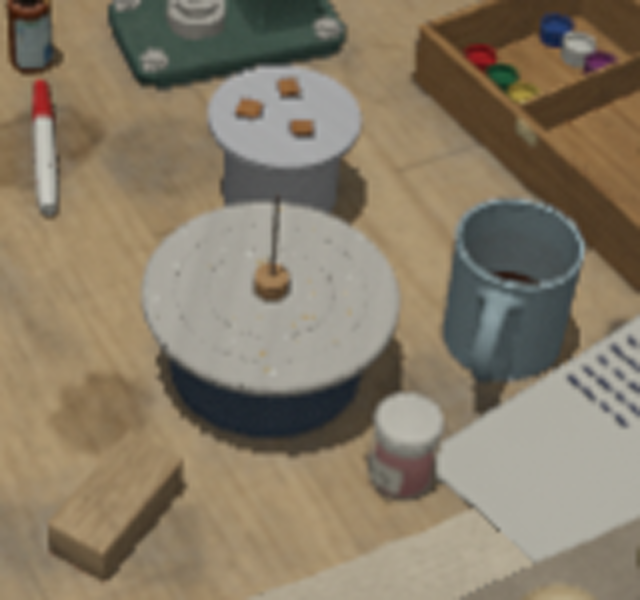

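Crops: scene crop shows the lid's ellipse spanning x 79–257, y 240–365 with chips at (187,273), (128,311), (186,326), and the block's top from (588,258) to (725,305). Side crop: lid x 208–361, y 68–165, chips (289,87), (250,108), (302,128), and the block's top corners are near (50,525), (102,545), (183,462), (135,442).

```bash
python3 - <<'E'
from h import *
A,B=r.camera_info("scene"),r.camera_info("side")
fa=lambda L:np.array(L)/4+[170,120]
fb=lambda L:np.array(L)/4+[215,140]
def show(n,i,L,z): print(n,plane(i,L,z)[:,:2].round(1).tolist())
show("chA",A,fa([(187,273),(128,311),(186,326)]),83);show("chB",B,fb([(289,87),(250,108),(302,128)]),83)
show("lidA",A,fa([(79,304),(257,304),(168,240),(168,365)]),76);show("lidB",B,fb([(208,115),(361,115),(285,67),(285,160)]),76)
show("blkA",A,fa([(588,258),(590,303),(723,305),(727,262)]),31);show("blkB",B,fb([(50,525),(102,545),(183,462),(135,442)]),31)
show("blkA0",A,fa([(584,330),(720,332)]),0);show("blkB0",B,fb([(52,545),(102,577),(183,488)]),0)
def tri(ua,ub):
    Ps=[];n=[]
    for i,u in((A,ua),(B,ub)):
        n.append(cv2.undistortPoints(np.array(u,float).reshape(1,1,2),K(i),i["distortion"]).reshape(2,1));Ps.append(np.array(i["view"])[:3])
    X=cv2.triangulatePoints(Ps[0],Ps[1],n[0],n[1]).ravel();return (X[:3]/X[3]).round()
print("pot knob",tri(fa((412,205)),fb((272,275))),"stick",tri(fa((415,122)),fb((277,198))))
print("jar",tri(fa((458,110)),fb((410,418))),"lid",tri(fa((168,302)),fb((285,115))))
print("mug",tri(fa((250,68)),fb((520,245))))
show("pot A",A,fa([(285,225),(541,225),(412,132),(412,320)]),95)
show("pot B",B,fb([(143,295),(399,295),(272,203),(272,388)]),95)
E
```

```text
chA [[535.4, 295.6], [524.2, 336.9], [498.7, 311.9]]
chB [[527.8, 331.5], [502.5, 306.9], [538.0, 290.0]]
lidA [[548.2, 358.8], [500.7, 267.1], [571.2, 293.4], [482.9, 330.2]]
lidB [[474.5, 305.0], [577.7, 315.4], [524.3, 361.3], [528.1, 264.9]]
blkA [[474.6, 50.4], [442.5, 69.9], [403.0, -2.5], [431.1, -26.3]]
blkB [[406.4, -10.9], [437.7, -22.1], [479.0, 42.6], [449.2, 55.1]]
blkA0 [[445.8, 68.0], [404.4, -8.2]]
blkB0 [[405.5, -2.5], [437.3, -22.5], [479.2, 47.2]]
pot knob [524. 152.  82.] stick [524. 151. 149.]
jar [611.  69.  55.] lid [527. 312.  75.]
mug [678. 189.  87.]
pot A [[533.4, 232.7], [464.0, 99.0], [568.9, 128.1], [435.2, 201.4]]
pot B [[448.1, 115.7], [600.8, 130.3], [521.3, 202.9], [528.1, 49.8]]
```

>>> {"name": "step_arm", "arguments": {"motion": [{"linear": [0.28,0.84,0],"twist": [0,0,0.43],"jaw": 85},{"linear": [0.28,0.84,0],"twist": [0,0,0.43],"jaw": 85},{"linear": [0.28,0.84,0],"twist": [0,0,0.43],"jaw": 85},{"linear": [0.28,0.84,0],"twist": [0,0,0.43],"jaw": 85}]}}

```text
time: 0.6
tool_pos: [296.3, -396.2, 231.0]
orientation: [0.94, 0.341, 0.0, -0.001]
ft_force: [-0.1, -0.4, -0.1]
opening: 0.996
grip_force: 0.0
```

>>> {"name": "step_arm", "arguments": {"motion": [{"linear": [0.28,0.84,0],"twist": [0,0,0.43],"jaw": 85},{"linear": [0.28,0.84,0],"twist": [0,0,0.43],"jaw": 85},{"linear": [0.28,0.84,0],"twist": [0,0,0.43],"jaw": 85},{"linear": [0.28,0.84,0],"twist": [0,0,0.43],"jaw": 85}]}}

```text
time: 1.1
tool_pos: [365.7, -186.5, 231.2]
orientation: [0.869, 0.494, -0.0, -0.0]
ft_force: [0.4, -0.1, 1.1]
opening: 0.998
grip_force: 0.0
```

>>> {"name": "step_arm", "arguments": {"motion": [{"linear": [0.3,0.84,0],"twist": [0,0,0],"jaw": 85},{"linear": [0.3,0.84,0],"twist": [0,0,0],"jaw": 85},{"linear": [0.3,0.84,0],"twist": [0,0,0],"jaw": 85},{"linear": [0.3,0.84,0],"twist": [0,0,0],"jaw": 85},{"linear": [0.3,0.84,0],"twist": [0,0,0],"jaw": 85}]}}

```text
time: 1.72
tool_pos: [440.5, 23.3, 231.3]
orientation: [0.869, 0.495, 0.0, -0.0]
ft_force: [-0.4, -1.0, -0.4]
opening: 0.995
grip_force: 0.0
```

```bash
python3 - <<'E'
from h import *
i=r.camera_info("wrist");a=r.camera("wrist");s=r.read_state()
cv2.imwrite("pics/w1.png",a[:,:,::-1])
for k in("time","joint_pos","tool_pos","orientation","ft_force"):print(k,s[k])
T=lambda x,y,t:(np.array([440.5,19.5])+np.array([[np.cos(t),-np.sin(t)],[np.sin(t),np.cos(t)]])@[x,y])
t=np.radians(-31)
P=[[*T(x,y,t),31] for x,y in((20,42.5),(-20,42.5),(-20,-42.5),(20,-42.5))]
print(proj(i,P).round(1).tolist())
np.save("w1.npy",np.array(i["view"]))
E
```

```text
time 1.775
joint_pos [ 0.46688189  0.03917376 -0.6235188   1.99347843  0.02539874  1.11722551
 -0.7060249 ]
tool_pos [440.00238815  21.10252123 231.04152659]
orientation [ 8.69751876e-01  4.93489126e-01 -3.63688523e-04 -1.57847304e-04]
ft_force [-0.49160144 -1.40147682 -0.13396568]
[[274.2, 137.8], [241.7, 137.6], [242.2, 203.3], [272.7, 203.5]]
```

View pics/w1.png

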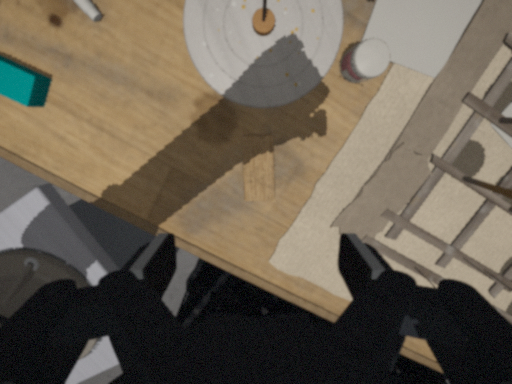

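Wrist picture: the block is at about (260,170), close to the predicted outline (242–274, 138–203). The pot is at (263,50) and the fingers at the bottom. I'll check the outline in an enlarged overlay.

```bash
python3 - <<'E'
import cv2,numpy as np
a=cv2.imread("pics/w1.png")
c=a[120:220,210:310]
c=cv2.resize(c,(600,600),interpolation=cv2.INTER_CUBIC)
c=cv2.convertScaleAbs(c,alpha=1.8,beta=-20)
q=((np.array([[274.2,137.8],[241.7,137.6],[242.2,203.3],[272.7,203.5]])-[210,120])*6).astype(int)
cv2.polylines(c,[q],True,(0,255,0),1)
cv2.imwrite("pics/w1c.png",c)
E
```

```text
(no output)
```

View pics/w1c.png

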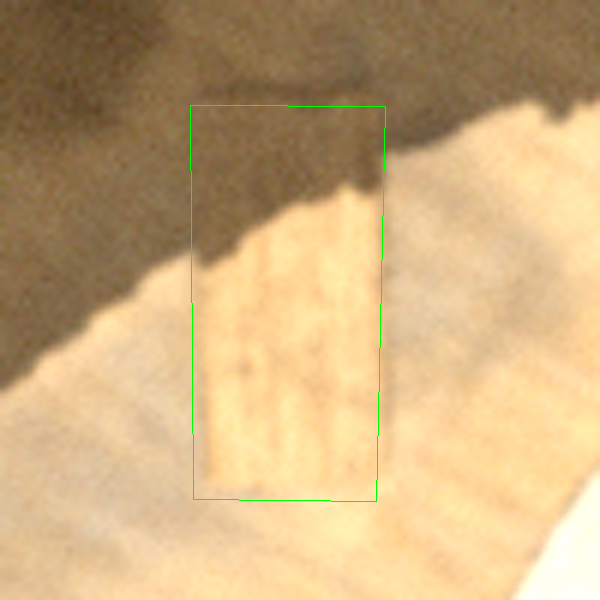

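The outline fits to about 1–2 mm with the yaw right, so I can descend and grip the block, keeping the fingertips well above its bottom.

>>> {"name": "step_arm", "arguments": {"motion": [{"linear": [0.004,0.004,-0.25],"twist": [0,0,0],"jaw": 70},{"linear": [0.004,0.004,-0.5],"twist": [0,0,0],"jaw": 70},{"linear": [0.004,0.004,-0.72],"twist": [0,0,0],"jaw": 70},{"linear": [0.004,0.004,-0.84],"twist": [0,0,0],"jaw": 70},{"linear": [0.004,0.004,-0.892],"twist": [0,0,0],"jaw": 70},{"linear": [0.004,0.004,-0.892],"twist": [0,0,0],"jaw": 60},{"linear": [0.004,0.004,-0.892],"twist": [0,0,0],"jaw": 30},{"linear": [0.004,0.004,-0.892],"twist": [0,0,0],"jaw": 30},{"linear": [0.004,0.004,-0.892],"twist": [0,0,0],"jaw": 30},{"linear": [0.004,0.004,-0.892],"twist": [0,0,0],"jaw": 30}], "squeeze": 50}}

```text
time: 3.02
tool_pos: [442.7, 21.0, 9.9]
orientation: [0.871, 0.492, 0.001, 0.001]
ft_force: [-1.1, -0.5, 7.7]
opening: 0.456
grip_force: 50.7
```

```bash
python3 - <<'E'
from h import *
s=r.read_state();print(s["joint_pos"],s["tool_pos"],s["opening"]*85.4,s["grip_force"])
A,B=r.camera_info("scene"),r.camera_info("side")
print("microscope base z15",plane(A,[(145,290),(187,268),(150,215)],15).round().tolist())
print("box corner/edge",plane(A,[(150,200),(203,150),(175,185)],30).round().tolist())
print("marker",plane(A,[(208,291),(257,260)],5).round().tolist())
print("tape",plane(A,[(125,285)],5).round().tolist())
E
```

```text
[ 0.32840679  0.39281118 -0.54826987  2.20130643  0.34968578  0.62673238
 -1.01367986] [442.70164699  21.01926599   9.94218119] 38.96682616367366 50.69552779197693
microscope base z15 [[401.0, 524.0, 15.0], [410.0, 426.0, 15.0], [589.0, 456.0, 15.0]]
box corner/edge [[621.0, 443.0, 30.0], [729.0, 259.0, 30.0], [640.0, 371.0, 30.0]]
marker [[343.0, 405.0, 5.0], [363.0, 279.0, 5.0]]
tape [[437.0, 560.0, 5.0]]
```

```bash
cat > kin.py <<'E'
import numpy as np,itertools
from scipy.spatial.transform import Rotation as R
from scipy.optimize import least_squares
SG=[-1,1,-1,1,-1,1,-1]
def fk(q,p,sg=SG):
    M=R.identity();c=np.array([0,0,p[0]]);pts=[]
    for k in range(7):
        M=M*R.from_euler("z" if k%2==0 else "y",sg[k]*q[k])
        off=p[1+2*(k//2):3+2*(k//2)] if k in(1,3,5) else None
        if k==1:c=c+M.apply([0,p[4],p[1]])
        if k==3:c=c+M.apply([0,p[5],p[2]])
        if k==5:c=c+M.apply([0,p[6],p[3]])
        pts.append(c.copy())
    return c,M,np.array(pts)
D=[([1.11798311,.39912147,.04501228,1.53778056,-.01868694,1.20690109,-.0507205],[225.04,-609.18,230.35],[.98438,.17604,-.0002,-.0009]),
([.46688189,.03917376,-.6235188,1.99347843,.02539874,1.11722551,-.7060249],[440.0,21.1,231.04],[.86975,.49349,-.0004,-.0002]),
([.32840679,.39281118,-.54826987,2.20130643,.34968578,.62673238,-1.01367986],[442.7,21.02,9.94],[.871,.492,.001,.001])]
if __name__=="__main__":
    for s in itertools.product([1,-1],repeat=4):
        sg=[s[0],1,s[1],1,s[2],1,s[3]]
        rel=[R.from_quat(o).inv()*fk(q,np.zeros(7),sg)[1] for q,_,o in D]
        e=max((rel[0].inv()*x).magnitude() for x in rel)
        if e<.3:
            f=least_squares(lambda p:np.concatenate([fk(q,p,sg)[0]-t for q,t,_ in D]),[300,420,400,300,0,0,0])
            print(sg,round(e,4),rel[0].as_rotvec().round(3),f.x.round(1),np.abs(f.fun).max().round(2))
E
python3 kin.py
```

```text
[-1, 1, 1, 1, 1, 1, 1] 0.2296 [ 0.    -0.    -1.769] [-166149.1    2267.2    -549.1 -163972.9    -947.2    1601.     -629.9] 123.93
[-1, 1, -1, 1, -1, 1, -1] 0.0008 [-0.    -0.    -1.571] [ 2.555e+02  5.229e+02  4.770e+02  3.369e+02 -1.200e+01 -3.040e+01
 -4.000e-01] 0.0
```

```bash
cat > ik.py <<'E'
from kin import *
P=least_squares(lambda p:np.concatenate([fk(q,p)[0]-t for q,t,_ in D]),[300,420,400,300,0,0,0]).x
TR=R.from_rotvec([0,0,np.pi/2])
def tool(q): c,M,pts=fk(q,P);return c,M*TR,pts
lo=np.array([-2.82,-.49,-1.37,0,-1.36,.23,-2.94])+.06;hi=np.array([2.82,2.23,1.46,2.46,4.5,2,2.94])-.06
def pose(phi,th,flip=1):
    """heading phi, pitch th below horizontal, fingers close in the vertical plane"""
    a=np.array([np.cos(phi)*np.cos(th),np.sin(phi)*np.cos(th),-np.sin(th)])
    y=flip*np.array([np.cos(phi)*np.sin(th),np.sin(phi)*np.sin(th),np.cos(th)])
    return R.from_matrix(np.c_[np.cross(y,a),y,a])
def ik(t,M,seed,w=.02):
    f=least_squares(lambda q:np.concatenate([(tool(q)[0]-t)/100,(M.inv()*tool(q)[1]).as_rotvec(),w*.05*(q-seed)]),np.clip(seed,lo+1e-3,hi-1e-3),bounds=(lo,hi))
    e=np.abs((tool(f.x)[0]-t)).max(),(M.inv()*tool(f.x)[1]).magnitude()
    return f.x,e
E
cat > t1.py <<'E'
from ik import *
rng=np.random.default_rng(0)
C=np.array([526,312.])
cur=np.array(D[2][0])
for th in(25,35,45):
  for ph in(-75,-60,-45,-30,-15,0,15,30,45,60):
    best=None
    for fl in(1,-1):
      phi=np.radians(ph);t=np.r_[C-42*np.array([np.cos(phi),np.sin(phi)]),72]
      for k in range(8):
        s=cur if k==0 else np.clip(cur+rng.normal(0,.8,7),lo,hi)
        q,e=ik(t,pose(phi,np.radians(th),fl),s)
        if e[0]<1 and e[1]<.02:
            d=np.abs(q-cur).max()
            m=np.minimum(q-lo,hi-q).min()
            if m>0.02 and(best is None or d<best[0]):best=(d,fl,m,q)
    print(th,ph,None if best is None else (round(best[0],2),best[1],round(best[2],2),best[3].round(2).tolist(),tool(best[3])[2][[1,3]].round().tolist()))
E
time python3 t1.py
```

```text
25 -75 (np.float64(1.49), -1, np.float64(0.12), [-0.91, 0.99, -0.21, 1.35, 0.84, 1.82, 0.47], [[279.0, 337.0, 542.0], [436.0, 648.0, 214.0]])
25 -60 (np.float64(1.39), -1, np.float64(0.04), [-0.69, 0.99, -0.65, 1.56, 1.19, 1.9, 0.37], [[345.0, 267.0, 544.0], [352.0, 613.0, 214.0]])
25 -45 (np.float64(1.43), -1, np.float64(0.29), [-0.83, 0.84, -0.47, 1.79, 1.23, 1.65, 0.41], [[274.0, 279.0, 603.0], [280.0, 557.0, 214.0]])
25 -30 (np.float64(1.39), -1, np.float64(0.27), [-0.66, 0.83, -0.7, 2.0, 1.49, 1.67, 0.38], [[313.0, 228.0, 607.0], [225.0, 485.0, 214.0]])
25 -15 (np.float64(1.37), -1, np.float64(0.19), [-0.64, 0.75, -0.69, 2.21, 1.68, 1.55, 0.36], [[294.0, 204.0, 637.0], [190.0, 402.0, 214.0]])
25 0 None
25 15 None
25 30 None
25 45 None
25 60 None
35 -75 (np.float64(1.39), -1, np.float64(0.09), [-0.65, 0.96, -0.59, 1.4, 0.97, 1.85, 0.38], [[348.0, 251.0, 555.0], [443.0, 619.0, 265.0]])
35 -60 (np.float64(1.43), -1, np.float64(0.2), [-0.64, 0.89, -0.65, 1.6, 1.11, 1.74, 0.42], [[333.0, 233.0, 584.0], [367.0, 587.0, 265.0]])
35 -45 (np.float64(1.44), -1, np.float64(0.14), [-0.46, 0.
[... 903 characters left out ...]
, 1.25, -2.49], [[213.0, 226.0, 677.0], [328.0, 510.0, 310.0]])
45 -30 (np.float64(1.43), 1, np.float64(0.39), [-0.91, 0.54, -0.22, 2.01, 1.11, 1.06, -2.44], [[174.0, 205.0, 704.0], [283.0, 452.0, 310.0]])
45 -15 (np.float64(1.43), 1, np.float64(0.1), [-0.13, 0.81, -1.21, 2.16, 1.61, 1.49, -2.44], [[378.0, 38.0, 615.0], [255.0, 384.0, 310.0]])
45 0 (np.float64(1.37), 1, np.float64(0.09), [-0.11, 0.61, -1.07, 2.31, 1.72, 1.14, -2.36], [[299.0, 20.0, 685.0], [246.0, 312.0, 310.0]])
45 15 None
45 30 None
45 45 None
45 60 (np.float64(4.03), -1, np.float64(0.06), [-0.24, 0.37, -0.05, 2.34, 4.38, 0.52, -0.59], [[186.0, 34.0, 743.0], [386.0, 69.0, 310.0]])
real	1m19.026s
user	1m19.184s
sys	0m0.089s
```

>>> {"name": "step_arm", "arguments": {"motion": [{"linear": [0,0,0.08],"twist": [0,0,0],"jaw": 30},{"linear": [0,0,0.28],"twist": [0,0,0],"jaw": 30},{"linear": [0,0,0.5],"twist": [0,0,0.1],"jaw": 30},{"linear": [0,0.1,0.5],"twist": [0,0,0.3],"jaw": 30},{"linear": [0,0.25,0.5],"twist": [0,0,0.5],"jaw": 30},{"linear": [0,0.4,0.5],"twist": [0,0,0.68],"jaw": 30}]}}

```text
time: 3.78
tool_pos: [441.6, 121.9, 134.3]
orientation: [0.708, 0.706, 0.001, 0.001]
ft_force: [0.6, 0.4, -0.4]
opening: 0.456
grip_force: 50.1
```

>>> {"name": "step_arm", "arguments": {"motion": [{"linear": [0.03,0.2,0],"twist": [0,0,0.2],"jaw": 30},{"linear": [0.06,0.4,0],"twist": [0,0,0.4],"jaw": 30},{"linear": [0.096,0.62,0],"twist": [0,0,0.6],"jaw": 30},{"linear": [0.096,0.62,0],"twist": [0,0,0.68],"jaw": 30},{"linear": [0.096,0.62,-0.1],"twist": [0,0,0.68],"jaw": 30},{"linear": [0.096,0.62,-0.1],"twist": [0,0,0.68],"jaw": 30}]}}

```text
time: 4.53
tool_pos: [464.2, 275.1, 107.3]
orientation: [0.499, 0.867, -0.001, -0.001]
ft_force: [-0.4, -0.6, -0.7]
opening: 0.454
grip_force: 50.3
```

```bash
python3 - <<'E'
from h import *
from ik import tool
s=r.read_state();print(s["joint_pos"].round(3),s["tool_pos"],s["orientation"].round(3),s["opening"],s["grip_force"],s["time"]);c,M,_=tool(s["joint_pos"]);print(c.round(1),M.as_quat().round(3))
a=r.camera("scene");b=r.camera("side")
ca=cv2.resize(a[120:240,150:310],(640,480),interpolation=cv2.INTER_CUBIC)
cv2.imwrite("pics/s1.png",ca[:,:,::-1])
E
```

```text
[ 0.087  0.459 -0.881  1.911  0.426  0.973 -0.464] [464.18784838 275.12899047 107.34889025] [ 0.499  0.867 -0.001 -0.001] 0.45373807339811917 50.29473602771759 4.525
[464.2 275.1 107.3] [ 0.499  0.867 -0.001 -0.001]
```

View pics/s1.png

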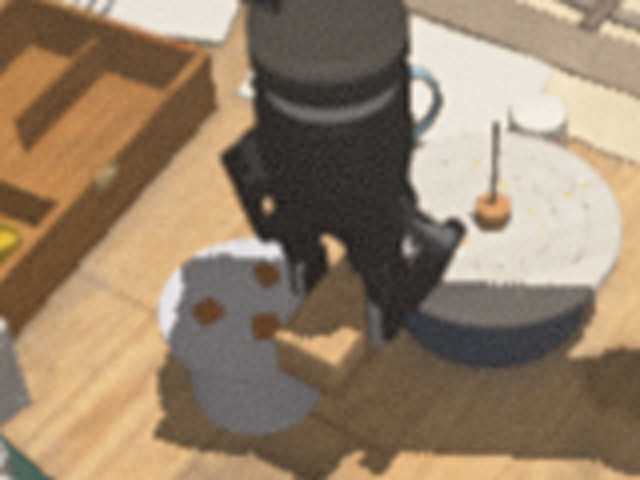

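The picture shows the block held level behind the lid's near edge, with the three chips undisturbed. Next I lower it to about 2 mm above the lid and sweep slowly outwards.

>>> {"name": "step_arm", "arguments": {"motion": [{"linear": [0,0,-0.04],"twist": [0,0,0],"jaw": 30},{"linear": [0,0,-0.068],"twist": [0,0,0],"jaw": 30},{"linear": [0,0,-0.068],"twist": [0,0,0],"jaw": 30},{"linear": [0.035,0.02,-0.068],"twist": [0,0,0],"jaw": 30},{"linear": [0.07,0.04,-0.068],"twist": [0,0,0],"jaw": 30}]}}

```text
time: 5.25
tool_pos: [483.8, 286.9, 91.7]
orientation: [0.499, 0.867, 0.001, 0.0]
ft_force: [0.4, 0.1, -1.4]
opening: 0.455
grip_force: 50.3
```

>>> {"name": "step_arm", "arguments": {"motion": [{"linear": [0.035,0.02,-0.006],"twist": [0,0,0],"jaw": 30},{"linear": [0.07,0.04,-0.006],"twist": [0,0,0],"jaw": 30},{"linear": [0.105,0.06,-0.006],"twist": [0,0,0],"jaw": 30},{"linear": [0.14,0.08,-0.006],"twist": [0,0,0],"jaw": 30},{"linear": [0.175,0.1,-0.006],"twist": [0,0,0],"jaw": 30},{"linear": [0.21,0.12,-0.006],"twist": [0,0,0],"jaw": 30},{"linear": [0.245,0.14,-0.006],"twist": [0,0,0],"jaw": 30},{"linear": [0.28,0.16,-0.006],"twist": [0,0,0],"jaw": 30},{"linear": [0.315,0.18,-0.006],"twist": [0,0,0],"jaw": 30},{"linear": [0.34,0.195,-0.006],"twist": [0,0,0],"jaw": 30}]}}

```text
time: 6.5
tool_pos: [568.4, 335.3, 89.8]
orientation: [0.499, 0.867, 0.0, 0.0]
ft_force: [-0.4, -0.2, -0.7]
opening: 0.458
grip_force: 50.3
```

```bash
python3 - <<'E'
from h import *
s=r.read_state();print(s["joint_pos"].round(3),s["tool_pos"],s["ft_force"],s["time"])
a=r.camera("scene");b=r.camera("side")
ca=cv2.resize(a[110:240,150:280],(560,560),interpolation=cv2.INTER_CUBIC)[:,:,::-1]
cb=cv2.resize(b[90:220,225:355],(560,560),interpolation=cv2.INTER_CUBIC)[:,:,::-1]
cv2.imwrite("pics/s2.png",cv2.resize(np.hstack([ca,cb]),(800,400)))
E
```

```text
[-0.049  0.664 -0.797  1.631  0.525  1.074 -0.47 ] [568.40133949 335.33008618  89.81733987] [-0.40968475 -0.21549284 -0.68665062] 6.5
```

View pics/s2.png

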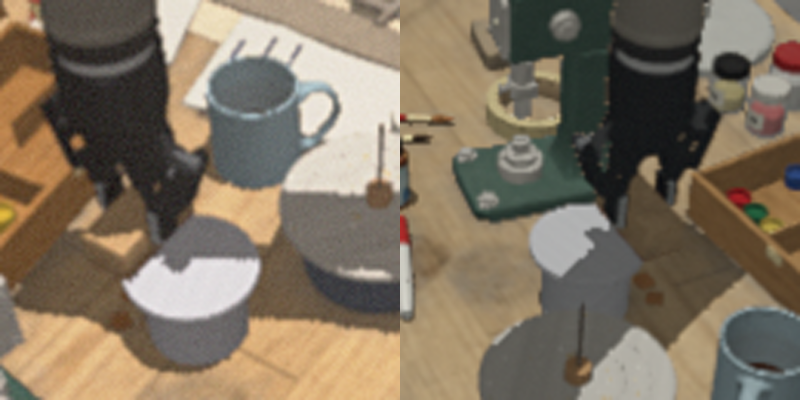

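Both views show the lid bare. One chip is at scene crop (120,320) beside the tin and two are at side crop (640,282) and (655,297), all on the bench. Now the block goes back.

>>> {"name": "step_arm", "arguments": {"motion": [{"linear": [0,0,0.15],"twist": [0,0,0],"jaw": 30},{"linear": [0,0,0.3],"twist": [0,0,0],"jaw": 30},{"linear": [-0.17,-0.08,0.3],"twist": [0,0,0],"jaw": 30},{"linear": [-0.34,-0.16,0.3],"twist": [0,0,0],"jaw": 30},{"linear": [-0.52,-0.24,0.3],"twist": [0,0,0],"jaw": 30}]}}

```text
time: 7.22
tool_pos: [436.2, 274.3, 164.8]
orientation: [0.499, 0.867, -0.0, 0.0]
ft_force: [0.1, 0.2, -0.1]
opening: 0.458
grip_force: 50.4
```

>>> {"name": "step_arm", "arguments": {"motion": [{"linear": [0,-0.2,0],"twist": [0,0,-0.15],"jaw": 30},{"linear": [0,-0.44,0],"twist": [0,0,-0.3],"jaw": 30},{"linear": [0,-0.68,0],"twist": [0,0,-0.45],"jaw": 30},{"linear": [0,-0.88,0],"twist": [0,0,-0.6],"jaw": 30},{"linear": [0,-1,-0.1],"twist": [0,0,-0.7],"jaw": 30},{"linear": [0,-1,-0.3],"twist": [0,0,-0.7],"jaw": 30},{"linear": [0,-1,-0.48],"twist": [0,0,-0.7],"jaw": 30},{"linear": [0,-1,-0.56],"twist": [0,0,-0.7],"jaw": 30},{"linear": [0,-1,-0.6],"twist": [0,0,-0.7],"jaw": 30},{"linear": [0,-1,-0.6],"twist": [0,0,-0.7],"jaw": 30}]}}

```text
time: 8.48
tool_pos: [437.7, 25.2, 14.9]
orientation: [0.715, 0.699, -0.0, -0.0]
ft_force: [0.3, 0.7, -1.0]
opening: 0.457
grip_force: 50.4
```

```bash
python3 - <<'E'
from h import *
s=r.read_state();print(s["joint_pos"].round(3),s["tool_pos"],s["ft_force"],s["opening"])
A,B=r.camera_info("scene"),r.camera_info("side")
print("chips",plane(A,[(189,214)],4).round(),plane(B,[(303,181.6),(310,186.5)],4).round())
E
cat > t2.py <<'E'
from ik import *
from h import r
import sys
cur=np.array(r.read_state()["joint_pos"])
for name,C,z in(("tin",(526,312),72),("lay",(430,190),50),("lay2",(450,170),50)):
  for ph in(-60,-45,-30,-15):
    for th in(30,35,40):
      phi=np.radians(ph);t=np.r_[np.array(C)-42*np.array([np.cos(phi),np.sin(phi)]),z]
      out=[]
      for s in(cur,np.array([-.5,.8,-.8,2,1.4,1.5,.45]),np.array([-.7,.7,-.5,2,1.4,1.4,.45])):
        q,e=ik(t,pose(phi,np.radians(th),-1),s)
        if e[0]<1 and e[1]<.02: out.append((np.minimum(q-lo,hi-q).min(),q))
      if out:
        m,q=max(out,key=lambda o:o[0]);print(name,ph,th,round(m,2),q.round(2).tolist())
      else: print(name,ph,th,None)
E
python3 t2.py
```

```text
[ 0.427  0.402 -0.674  2.205  0.411  0.658 -0.563] [437.6574866   25.15045863  14.88424767] [ 0.2663388   0.69020493 -0.97156527] 0.45738475114672056
chips [[557. 368.   4.]] [[577. 343.   4.]
 [597. 324.   4.]]
tin -60 30 0.21 [-0.77, 0.89, -0.48, 1.59, 1.06, 1.73, 0.44]
tin -60 35 0.27 [-0.73, 0.85, -0.51, 1.61, 1.04, 1.67, 0.45]
tin -60 40 0.34 [-0.68, 0.81, -0.54, 1.63, 1.01, 1.6, 0.48]
tin -45 30 0.35 [-0.78, 0.8, -0.5, 1.8, 1.2, 1.59, 0.45]
tin -45 35 0.41 [-0.73, 0.76, -0.53, 1.81, 1.18, 1.53, 0.48]
tin -45 40 0.48 [-0.68, 0.73, -0.57, 1.82, 1.14, 1.46, 0.53]
tin -30 30 0.39 [-0.72, 0.74, -0.59, 2.01, 1.4, 1.5, 0.43]
tin -30 35 0.39 [-0.54, 0.76, -0.8, 2.01, 1.43, 1.54, 0.48]
tin -30 40 0.4 [-0.47, 0.73, -0.84, 2.0, 1.39, 1.47, 0.54]
tin -15 30 0.19 [-0.53, 0.73, -0.79, 2.21, 1.66, 1.5, 0.44]
tin -15 35 0.2 [-0.47, 0.68, -0.83, 2.2, 1.62, 1.41, 0.51]
tin -15 40 0.22 [-0.4, 0.65, -0.87, 2.18, 1.56, 1.32, 0.59]
lay -60 30 0.36 [-0.75, 0.77, -0.5, 1.98, 1.0, 1.58, 0.2]
lay -60 35 0.4 [-0.7, 0.72, -0.53, 2.0, 0.98, 1.51, 0.23]
lay -60 40 0.38 [-0.52, 0.72, -0.72, 2.02, 1.03, 1.53,
[... 316 characters left out ...]
 0.05 [-0.44, 0.64, -0.9, 2.35, 1.36, 1.42, 0.27]
lay -15 30 None
lay -15 35 None
lay -15 40 None
lay2 -60 30 0.39 [-0.71, 0.76, -0.48, 2.0, 1.03, 1.55, 0.22]
lay2 -60 35 0.38 [-0.66, 0.71, -0.51, 2.02, 1.02, 1.48, 0.26]
lay2 -60 40 0.37 [-0.42, 0.74, -0.79, 2.03, 1.09, 1.56, 0.23]
lay2 -45 30 0.22 [-0.55, 0.78, -0.75, 2.18, 1.27, 1.63, 0.16]
lay2 -45 35 0.21 [-0.49, 0.73, -0.79, 2.19, 1.25, 1.55, 0.21]
lay2 -45 40 0.2 [-0.42, 0.68, -0.83, 2.2, 1.23, 1.47, 0.27]
lay2 -30 30 0.03 [-0.54, 0.74, -0.8, 2.37, 1.45, 1.57, 0.14]
lay2 -30 35 0.03 [-0.47, 0.68, -0.84, 2.37, 1.43, 1.48, 0.21]
lay2 -30 40 0.03 [-0.39, 0.62, -0.88, 2.37, 1.4, 1.38, 0.3]
lay2 -15 30 None
lay2 -15 35 None
lay2 -15 40 None
```

>>> {"name": "step_arm", "arguments": {"motion": [{"linear": [0,0,-0.012],"twist": [0,0,0],"jaw": 30},{"linear": [0,0,-0.02],"twist": [0,0,0],"jaw": 30},{"linear": [0,0,-0.02],"twist": [0,0,0],"jaw": 30},{"linear": [0,0,-0.02],"twist": [0,0,0],"jaw": 45},{"linear": [0,0,-0.02],"twist": [0,0,0],"jaw": 70},{"linear": [0,0,-0.02],"twist": [0,0,0],"jaw": 70},{"linear": [0,0,0.03],"twist": [0,0,0],"jaw": 70},{"linear": [0,0,0.15],"twist": [0,0,0],"jaw": 70},{"linear": [0,0,0.3],"twist": [0,0,0],"jaw": 70}]}}

```text
time: 9.6
tool_pos: [437.2, 25.2, 90.9]
orientation: [0.715, 0.699, -0.0, -0.001]
ft_force: [0.4, -1.3, -0.0]
opening: 0.822
grip_force: 0.0
```

```bash
cat > t3.py <<'E'
from ik import *
from h import *
a,b=r.camera("scene"),r.camera("side")
A,B=r.camera_info("scene"),r.camera_info("side")
for n,i,im,c in(("A",A,a,(212,196)),("B",B,b,(286,168))):
    x0,y0=c[0]-40,c[1]-40;w=im[y0:y0+80,x0:x0+80].astype(int)
    m=((w.min(2)>135)&(w[:,:,2]-w[:,:,0]>-12)).astype(np.uint8)
    m=cv2.morphologyEx(m,cv2.MORPH_OPEN,np.ones((3,3)))
    k,l,st,ce=cv2.connectedComponentsWithStats(m);j=1+np.argmin(np.hypot(*(ce[1:]-40).T)+1000*(st[1:,4]<300))
    u=np.argwhere(l==j)[:,::-1]+[x0,y0];p=plane(i,u.astype(float),78)[:,:2]
    (cx,cy),rad=cv2.minEnclosingCircle(p.astype(np.float32));print(n,len(u),p.mean(0).round(1),(round(cx,1),round(cy,1),round(rad,1)),(p.min(0)+p.max(0))/2,np.ptp(p,axis=0).round())
s=r.read_state();cur=np.array(s["joint_pos"]);print(cur.round(3),s["tool_pos"])
phi,th=np.radians(-30),np.radians(30);C=np.array([526,312.])
def T(sz): return np.r_[C-(52-sz[0])*np.array([np.cos(phi),np.sin(phi)]),sz[1]]
M=pose(phi,th,-1)
seed=np.array([-.72,.74,-.59,2.01,1.4,1.5,.43])
qa,e=ik(T((13.5-52,101.4)),M,seed);print("app",T((13.5-52,101.4)).round(1),qa.round(2),e)
qu,e=ik(T((13.5-52,200)),M,seed);print("up",qu.round(2),e)
c0,R0,_=tool(cur)
for w in np.linspace(0,1,9):
    q=cur+(qu-cur)*w;c,Mq,pts=tool(q);print(c.round(),(Mq*R0.inv()).as_rotvec().round(3),"axis",Mq.apply([0,0,1]).round(2),"wr",pts[3].round())
np.save("qu.npy",qu)
E
python3 t3.py
```

```text
A 1165 [520.9 315.2] (522.3, 314.9, 51.2) [522.22597643 314.36413997] [102.  99.]
B 751 [524.4 307.8] (524.0, 309.6, 52.3) [524.0688599  308.40944426] [101. 101.]
[ 0.532  0.258 -0.771  2.149  0.25   0.813 -0.418] [440.97025001  25.53815525  93.7291007 ]
app [447.6 357.2 101.4] [-0.78  0.7  -0.64  2.    1.32  1.56  0.45] (np.float64(2.2545817159880244e-06), 1.036617769258882e-07)
up [-0.73  0.53 -0.69  1.97  1.23  1.59  0.62] (np.float64(9.396490071367225e-06), 3.672747762092307e-07)
[441.  26.  94.] [0. 0. 0.] axis [ 0.01 -0.   -1.  ] wr [438.  26. 431.]
[432.  52.  91.] [-0.107  0.061  0.353] axis [-0.03 -0.11 -0.99] wr [443.  90. 425.]
[429.  75.  92.] [-0.224  0.118  0.697] axis [-0.03 -0.24 -0.97] wr [438. 156. 419.]
[433. 100.  98.] [-0.356  0.171  1.028] axis [ 0.03 -0.36 -0.93] wr [422. 222. 412.]
[443. 132. 109.] [-0.505  0.221  1.343] axis [ 0.14 -0.46 -0.88] wr [397. 287. 405.]
[454. 172. 126.] [-0.674  0.267  1.637] axis [ 0.27 -0.53 -0.8 ] wr [361. 350. 397.]
[461. 224. 146.] [-0.869  0.309  1.903] axis [ 0.43 -0.55 -0.72] wr [315. 408. 388.]
[461. 286. 171.] [-1.092  0.347  2.135] axis [ 0.6  -0.51 -0.61] wr [259. 459. 378.]
[448. 357. 200.] [-1.345  0.378  2.322] axis [ 0.75 -0.43 -0.5 ] wr [195. 503. 368.]
```

```bash
python3 - <<'E'
from ik import *
from h import r
s=r.read_state();print(s["tool_pos"],s["joint_velocities"].round(3),s["time"])
cur=np.array(s["joint_pos"]);qu=np.load("qu.npy")
Q=[tool(cur+(qu-cur)*w)[1] for w in(0,.25,.5,.75,1)]
for k in range(4):print(((Q[k+1]*Q[k].inv()).as_rotvec()/(np.pi/4)).round(3))
E
```

```text
[440.97025001  25.53815525  93.7291007 ] [-0.018  0.049  0.03   0.046  0.04  -0.038 -0.037] 9.7
[-0.286  0.15   0.888]
[-0.343  0.103  0.832]
[-0.398  0.018  0.756]
[-0.418 -0.106  0.664]
```

>>> {"name": "step_arm", "arguments": {"motion": [{"linear": [-0.0,0.0,0.2],"twist": [0,0,0],"jaw": 24},{"linear": [-0.02,0.1,0.4],"twist": [-0.07,0.04,0.22],"jaw": 24},{"linear": [-0.04,0.2,0.44],"twist": [-0.14,0.075,0.44],"jaw": 24},{"linear": [-0.04,0.2,0.44],"twist": [-0.21,0.11,0.66],"jaw": 24},{"linear": [-0.04,0.2,0.44],"twist": [-0.285,0.15,0.888],"jaw": 24},{"linear": [-0.04,0.2,0.44],"twist": [-0.285,0.15,0.888],"jaw": 24}]}}

```text
time: 10.45
tool_pos: [427.2, 76.2, 199.5]
orientation: [0.428, 0.895, -0.117, 0.038]
ft_force: [-0.2, -0.1, -0.3]
opening: 0.285
grip_force: 0.0
```

```bash
python3 - <<'E'
from ik import *
from h import r
s=r.read_state();q=np.array(s["joint_pos"]);print(s["time"],s["tool_pos"],q.round(3),tool(q)[0].round(1),tool(q)[1].apply([0,0,1]).round(3))
E
```

```text
10.45 [427.16262563  76.24711782 199.49184846] [ 0.427  0.188 -0.953  1.991  0.37   1.222 -0.01 ] [427.2  76.4 199.5] [-0.033 -0.242 -0.97 ]
```

>>> {"name": "step_arm", "arguments": {"motion": [{"linear": [0.014,0.057,0],"twist": [-0.086,0.026,0.21],"jaw": 24},{"linear": [0.028,0.114,0],"twist": [-0.17,0.052,0.42],"jaw": 24},{"linear": [0.042,0.17,0],"twist": [-0.257,0.078,0.63],"jaw": 24},{"linear": [0.056,0.228,0],"twist": [-0.343,0.103,0.832],"jaw": 24},{"linear": [0.056,0.228,0],"twist": [-0.343,0.103,0.832],"jaw": 24}]}}

```text
time: 11.08
tool_pos: [440.8, 133.1, 199.2]
orientation: [0.106, 0.962, -0.232, 0.094]
ft_force: [-0.6, -0.2, 0.4]
opening: 0.281
grip_force: 0.0
```

>>> {"name": "step_arm", "arguments": {"motion": [{"linear": [0.012,0.09,0],"twist": [-0.1,0.005,0.19],"jaw": 24},{"linear": [0.024,0.18,0],"twist": [-0.2,0.01,0.38],"jaw": 24},{"linear": [0.036,0.28,0],"twist": [-0.3,0.014,0.57],"jaw": 24},{"linear": [0.048,0.37,0],"twist": [-0.398,0.018,0.756],"jaw": 24},{"linear": [0.048,0.37,0],"twist": [-0.398,0.018,0.756],"jaw": 24}]}}

```text
time: 11.7
tool_pos: [453.1, 224.3, 199.2]
orientation: [-0.196, 0.905, -0.341, 0.166]
ft_force: [0.7, -0.5, -0.8]
opening: 0.284
grip_force: 0.0
```

```bash
python3 - <<'E'
from ik import *
from h import r
s=r.read_state();q=np.array(s["joint_pos"]);c,M,p=tool(q);print(s["time"],s["tool_pos"],q.round(3),M.apply([0,0,1]).round(3),p[[1,3]].round())
T=pose(np.radians(-30),np.radians(30),-1)
print(((T*M.inv()).as_rotvec()/(np.pi/4)).round(3))
E
```

```text
11.7 [453.13044719 224.29741834 199.1633546 ] [-0.153  0.491 -1.073  1.977  1.024  1.599  0.368] [ 0.433 -0.551 -0.713] [[246.  26. 717.]
 [307. 410. 439.]]
[-0.412 -0.101  0.668]
```

>>> {"name": "step_arm", "arguments": {"motion": [{"linear": [-0.005,0.13,0],"twist": [-0.1,-0.025,0.167],"jaw": 24},{"linear": [-0.012,0.26,-0.03],"twist": [-0.2,-0.05,0.33],"jaw": 24},{"linear": [-0.02,0.4,-0.1],"twist": [-0.3,-0.075,0.5],"jaw": 24},{"linear": [-0.03,0.53,-0.2],"twist": [-0.412,-0.101,0.668],"jaw": 24},{"linear": [-0.03,0.53,-0.2],"twist": [-0.412,-0.101,0.668],"jaw": 24}]}}

```text
time: 12.32
tool_pos: [446.0, 355.5, 147.5]
orientation: [-0.434, 0.75, -0.434, 0.248]
ft_force: [0.9, -0.8, 0.0]
opening: 0.283
grip_force: 0.0
```

```bash
cat > st.py <<'E'
from ik import *
from h import r
s=r.read_state();q=np.array(s["joint_pos"]);c,M,p=tool(q);print(s["time"],s["tool_pos"].round(1),q.round(3),M.apply([0,0,1]).round(3),p[[1,3]].round().tolist(),s["ft_force"].round(1),"open",(s["opening"]*85.4).round(1),s["grip_force"])
T=pose(np.radians(-30),np.radians(30),-1)
print(((T*M.inv()).as_rotvec()/(np.pi/4)).round(3))
d=np.array([np.cos(np.radians(-30)),np.sin(np.radians(-30))]);v=np.array([524.5,312])-c[:2]
print("s",(52-v@d).round(1),"lat",(v[0]*d[1]-v[1]*d[0]).round(1),"z",c[2].round(1))
E
python3 st.py
```

```text
Traceback (most recent call last):
  File "st.py", line 3, in <module>
    s=r.read_state();q=np.array(s["joint_pos"]);c,M,p=tool(q);print(s["time"],s["tool_pos"].round(1),q.round(3),M.apply([0,0,1]).round(3),p[[1,3]].round().tolist(),s["ft_force"].round(1),"open",(s["opening"]*85.4).round(1),s["grip_force"])
                                                                                                                                                                                                  ^^^^^^^^^^^^^^^^^^^^^^^^^
AttributeError: 'float' object has no attribute 'round'
```

>>> {"name": "step_arm", "arguments": {"motion": [{"linear": [0,0.004,-0.09],"twist": [0,0,0],"jaw": 24},{"linear": [0,0.004,-0.184],"twist": [0,0,0],"jaw": 24},{"linear": [0,0.004,-0.184],"twist": [0,0,0],"jaw": 24}]}}

```text
time: 12.7
tool_pos: [448.1, 354.9, 104.1]
orientation: [-0.431, 0.75, -0.435, 0.249]
ft_force: [-0.6, -0.7, 0.4]
opening: 0.284
grip_force: 0.0
```

```bash
sed -i 's/(s\["opening"\]\*85.4).round(1)/round(s["opening"]*85.4,1)/' st.py; python3 st.py; python3 -c "
from h import *
b=r.camera('side');a=r.camera('scene')
ca=cv2.resize(a[130:250,140:260],(400,400),interpolation=cv2.INTER_CUBIC);cb=cv2.resize(b[100:220,210:330],(400,400),interpolation=cv2.INTER_CUBIC)
cv2.imwrite('pics/t1.png',np.hstack([ca,cb])[:,:,::-1])"
```

```text
12.7 [448.1 354.9 104.1] [-0.566  0.82  -0.93   1.99   1.425  1.77   0.423] [ 0.749 -0.438 -0.498] [[329.0, 195.0, 612.0], [195.0, 502.0, 272.0]] [-0.6 -0.7  0.4] open 24.3 0.0
[0.003 0.002 0.007]
s -36.0 lat -1.0 z 103.9
```

View pics/t1.png

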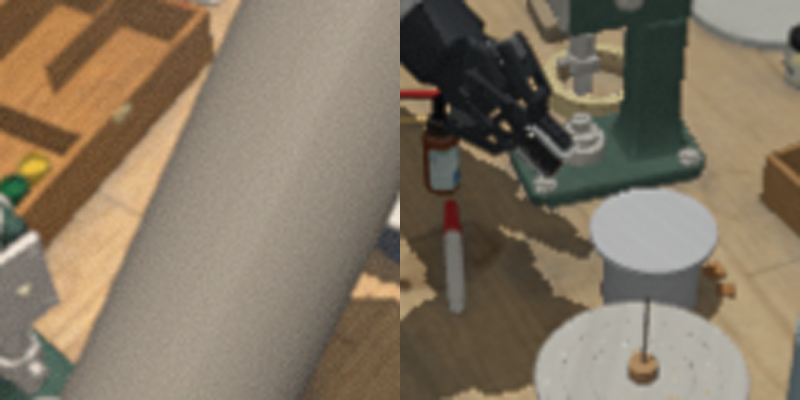

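The side crop shows the fingers at (560,150) aimed at the lid at (653,230), clear of the dropper and microscope. The scene view is blocked by the forearm. I'll insert along the tool axis.

>>> {"name": "step_arm", "arguments": {"motion": [{"linear": [0.05,-0.029,-0.034],"twist": [0,0,0],"jaw": 24},{"linear": [0.1,-0.058,-0.068],"twist": [0,0,0],"jaw": 24},{"linear": [0.139,-0.08,-0.095],"twist": [0,0,0],"jaw": 24},{"linear": [0.139,-0.08,-0.095],"twist": [0,0,0],"jaw": 24},{"linear": [0.139,-0.08,-0.095],"twist": [0,0,0],"jaw": 24}]}}

```text
time: 13.42
tool_pos: [480.8, 338.3, 80.1]
orientation: [-0.434, 0.749, -0.433, 0.25]
ft_force: [0.3, -0.1, 0.2]
opening: 0.281
grip_force: 0.0
```

```bash
python3 st.py
```

```text
13.425 [480.8 338.3  80.1] [-0.521  0.848 -0.893  2.003  1.497  1.722  0.429] [ 0.751 -0.431 -0.5  ] [[346.0, 185.0, 602.0], [227.0, 484.0, 248.0]] [ 0.3 -0.1  0.2] open 24.0 0.0
[ 0.001  0.    -0.003]
s 0.6 lat 0.9 z 79.8
```

>>> {"name": "step_arm", "arguments": {"motion": [{"linear": [0.022,-0.013,-0.018],"twist": [0,0,0],"jaw": 24},{"linear": [0.045,-0.026,-0.035],"twist": [0,0,0],"jaw": 24},{"linear": [0.045,-0.026,-0.035],"twist": [0,0,0],"jaw": 24},{"linear": [0.045,-0.026,-0.035],"twist": [0,0,0],"jaw": 24}]}}

```text
time: 13.92
tool_pos: [492.2, 331.5, 71.3]
orientation: [-0.434, 0.749, -0.433, 0.25]
ft_force: [-0.9, 0.7, 0.1]
opening: 0.28
grip_force: 0.0
```

```bash
python3 st.py
```

```text
13.925 [492.2 331.5  71.3] [-0.506  0.859 -0.878  2.005  1.522  1.706  0.43 ] [ 0.751 -0.432 -0.499] [[352.0, 181.0, 597.0], [239.0, 477.0, 239.0]] [-0.9  0.7  0.1] open 23.9 0.0
[ 0.001  0.    -0.003]
s 13.9 lat 0.8 z 71.1
```

>>> {"name": "step_arm", "arguments": {"motion": [{"linear": [0.006,-0.004,0.014],"twist": [0,0,0],"jaw": 24},{"linear": [0.008,-0.005,0.035],"twist": [0,0,0],"jaw": 24},{"linear": [0.01,-0.006,0.056],"twist": [0,0,0],"jaw": 24},{"linear": [0.012,-0.007,0.08],"twist": [0,0,0],"jaw": 24},{"linear": [0.018,-0.01,0.1],"twist": [0,0,0],"jaw": 24},{"linear": [0.024,-0.014,0.12],"twist": [0,0,0],"jaw": 24},{"linear": [0.028,-0.016,0.138],"twist": [0,0,0],"jaw": 24},{"linear": [0.028,-0.016,0.138],"twist": [0,0,0],"jaw": 24}]}}

```text
time: 14.92
tool_pos: [499.5, 327.4, 106.3]
orientation: [-0.433, 0.749, -0.433, 0.251]
ft_force: [-0.7, 0.0, -1.3]
opening: 0.282
grip_force: 0.3
```

```bash
cat > lid.py <<'E'
from h import *
# tilted-lid estimate: outline of the pale lid in the side view, fitted by projecting the disc
b=r.camera("side");B=r.camera_info("side")
cv2.imwrite("pics/side_now.png",b[:,:,::-1])
E
python3 st.py; python3 lid.py
```

```text
14.925 [499.5 327.4 106.3] [-0.472  0.794 -0.906  2.005  1.497  1.699  0.491] [ 0.751 -0.432 -0.499] [[338.0, 159.0, 622.0], [246.0, 473.0, 274.0]] [-0.7  0.  -1.3] open 24.1 0.2658992674878391
[ 0.001  0.001 -0.002]
s 22.2 lat 0.8 z 106.0
```

```bash
python3 - <<'E'
import cv2,numpy as np
b=cv2.imread("pics/side_now.png").astype(int)
w=b[130:205,255:325];m=(w.min(2)>120)&(abs(w[:,:,0]-w[:,:,2])<25)
for row in m[::2]:print("".join("#" if v else "." for v in row))
E
```

```text
......................................................................
......................................................................
......................................................................
......................................................................
......................................................................
......................................................................
......................................................................
...##.................................................................
..............##.......................#####..........................
................##......................##............................
..................##.....##...........................................
....................##.##############.................................
##........................###############.............................
................###........#################..........................
...............######.....####################........................
..............#####################
[... 897 characters left out ...]
.............................................................
......................................................................
.......................#####..........................................
...............##############..#########..............................
.............###############..##############..........................
............################..#################.......................
...........#################.#####################....................
..........##################.########################.................
......######################.#########################................
...#######################.#.###########################..............
```

>>> {"name": "step_arm", "arguments": {"motion": [{"linear": [0.01,-0.006,0.022],"twist": [0,0,0],"jaw": 24},{"linear": [0.021,-0.012,0.045],"twist": [0,0,0],"jaw": 24},{"linear": [0.021,-0.012,0.045],"twist": [0,0,0],"jaw": 24},{"linear": [0.014,-0.008,0.031],"twist": [0,0,0],"jaw": 16},{"linear": [0.007,-0.004,0.017],"twist": [0,0,0],"jaw": 9},{"linear": [0.007,-0.004,0.017],"twist": [0,0,0],"jaw": 4},{"linear": [0.007,-0.004,0.017],"twist": [0,0,0],"jaw": 2},{"linear": [0.007,-0.004,0.017],"twist": [0,0,0],"jaw": 2}], "squeeze": 50}}

```text
time: 15.98
tool_pos: [501.0, 326.5, 110.1]
orientation: [-0.434, 0.749, -0.433, 0.25]
ft_force: [-0.3, -0.3, -0.1]
opening: 0.076
grip_force: 50.5
```

```bash
python3 st.py; python3 - <<'E'
from h import *
b=r.camera("side").astype(int);cv2.imwrite("pics/side_now2.png",b[:,:,::-1])
w=b[130:205,255:325];m=(w.min(2)>120)&(abs(w[:,:,0]-w[:,:,2])<25)
for row in m[4:56:2]:print("".join("#" if v else "." for v in row))
E
```

```text
15.975 [501.  326.5 110.1] [-0.466  0.786 -0.908  2.005  1.495  1.697  0.499] [ 0.751 -0.432 -0.499] [[336.0, 156.0, 625.0], [247.0, 472.0, 278.0]] [-0.3 -0.3 -0.1] open 6.5 50.53226148487738
[ 0.001  0.001 -0.003]
s 24.0 lat 0.8 z 109.9
......................................................................
......................................................................
......................................................................
......................................................................
......................................................................
......................................................................
.......................................#####..........................
..............##........................##............................
................##.......############.................................
...................#.....################.............................
##...................###.###################..........................
.................#############################........................
..........
[... 401 characters left out ...]
..............
................##.#################################..................
.................#..################################..................
......................#############################...................
........................##########################....................
...........................######################.....................
..............................#################.......................
......................................###.............................
......................................................................[ WARN:0@0.893] global loadsave.cpp:1063 imwrite_ Unsupported depth image for selected encoder is fallbacked to CV_8U.
```

>>> {"name": "step_arm", "arguments": {"motion": [{"linear": [0,0,0.04],"twist": [0,0,0],"jaw": 2},{"linear": [0,0,0.1],"twist": [0,0,0],"jaw": 2},{"linear": [0,0,0.18],"twist": [0,0,0],"jaw": 2},{"linear": [0,0,0.28],"twist": [0,0,0],"jaw": 2},{"linear": [0,0,0.36],"twist": [0,0,0],"jaw": 2},{"linear": [0,0,0.36],"twist": [0,0,0],"jaw": 2}]}}

```text
time: 16.77
tool_pos: [501.2, 327.2, 202.4]
orientation: [-0.433, 0.75, -0.433, 0.252]
ft_force: [0.1, -0.4, -0.8]
opening: 0.072
grip_force: 50.3
```

```bash
python3 st.py; cat > t4.py <<'E'
from ik import *
from h import *
A=r.camera_info("scene")
print("turq",plane(A,[(268,322),(300,290),(303,300),(285,332)],15)[:,:2].round().tolist())
print("edge",plane(A,[(330,375),(350,300),(380,250),(436,120)],0)[:,:2].round().tolist())
print("marker",plane(A,[(208,291),(257,260)],5)[:,:2].round().tolist())
cur=np.array(r.read_state()["joint_pos"])
for C in((400,225),(385,160),(400,100)):
  for ph in(-90,-75,-60,-45,-30):
    for th in(30,):
      phi=np.radians(ph);t=np.r_[np.array(C)-39*np.cos(np.radians(th))*np.array([np.cos(phi),np.sin(phi)]),50]
      out=[]
      for s in(cur,np.array([-.5,.8,-.8,2,1.4,1.5,.45]),np.array([-.7,.7,-.5,2,1.0,1.4,.2])):
        q,e=ik(t,pose(phi,np.radians(th),-1),s)
        if e[0]<1 and e[1]<.02: out.append((np.minimum(q-lo,hi-q).min(),q))
      if out:
        m,q=max(out,key=lambda o:o[0]);print(C,ph,th,round(m,2),q.round(2).tolist(),tool(q)[2][[1,3]].round().tolist())
      else: print(C,ph,th,None)
E
python3 t4.py
```

```text
16.775 [501.2 327.2 202.4] [-0.404  0.627 -0.987  1.976  1.408  1.701  0.652] [ 0.752 -0.43  -0.499] [[287.0, 110.0, 679.0], [247.0, 472.0, 370.0]] [ 0.1 -0.4 -0.8] open 6.1 50.25813766813371
[-0.003  0.004 -0.002]
s 23.9 lat 1.5 z 202.2
turq [[222.0, 327.0], [252.0, 235.0], [230.0, 241.0], [189.0, 307.0]]
edge [[84.0, 270.0], [189.0, 149.0], [258.0, 14.0], [555.0, -457.0]]
marker [[343.0, 405.0], [363.0, 279.0]]
(400, 225) -90 30 0.18 [-0.71, 0.89, -0.42, 1.64, 0.67, 1.76, 0.13] [[315.0, 256.0, 585.0], [400.0, 551.0, 218.0]]
(400, 225) -75 30 0.26 [-0.78, 0.83, -0.45, 1.78, 0.8, 1.68, 0.17] [[285.0, 263.0, 607.0], [315.0, 539.0, 218.0]]
(400, 225) -60 30 0.34 [-0.83, 0.78, -0.49, 1.95, 0.94, 1.6, 0.18] [[257.0, 262.0, 628.0], [237.0, 507.0, 218.0]]
(400, 225) -45 30 0.28 [-0.87, 0.72, -0.53, 2.12, 1.09, 1.52, 0.17] [[233.0, 255.0, 648.0], [170.0, 455.0, 218.0]]
(400, 225) -30 30 0.11 [-0.59, 0.84, -0.93, 2.29, 1.36, 1.73, 0.1] [[330.0, 205.0, 606.0], [118.0, 387.0, 218.0]]
(385, 160) -90 30 0.27 [-0.66, 0.82, -0.41, 1.8, 0.68, 1.67, 0.11] [[309.0, 226.0, 612.0], [385.0, 486.0, 218.0]]
(385, 160) -75 30 0.34 [-0.73, 0.77, -0.45, 1.94, 0.81, 1.6, 0.13] [[280.0, 234.0, 631.0], [300.0, 474.0, 218.0]]
(385, 160) -60 30 0.3 [-0.79, 0.72, -0.49, 2.1, 0.95, 1.52, 0.13] [[252.0, 236.0, 649.0], [222.0, 442.0, 218.0]]
(385, 160) -45 30 0.14 [-0.54, 0.82, -0.89, 2.26, 1.2, 1.71, 0.01] [[333.0, 187.0, 613.0], [155.0, 390.0, 218.0]]
(385, 160) -30 30 None
(400, 100) -90 30 0.34 [-0.59, 0.78, -0.39, 1.89, 0.73, 1.6, 0.14] [[311.0, 195.0, 628.0], [400.0, 426.0, 218.0]]
(400, 100) -75 30 0.36 [-0.66, 0.73, -0.42, 2.04, 0.87, 1.53, 0.14] [[282.0, 203.0, 646.0], [315.0, 414.0, 218.0]]
(400, 100) -60 30 0.2 [-0.42, 0.81, -0.83, 2.2, 1.12, 1.69, 0.02] [[350.0, 143.0, 617.0], [237.0, 382.0, 218.0]]
(400, 100) -45 30 0.03 [-0.44, 0.78, -0.89, 2.37, 1.27, 1.66, 0.0] [[340.0, 146.0, 625.0], [170.0, 330.0, 218.0]]
(400, 100) -30 30 None
```

>>> {"name": "step_arm", "arguments": {"motion": [{"linear": [-0.06,-0.06,0],"twist": [0,0,-0.07],"jaw": 2},{"linear": [-0.15,-0.15,0],"twist": [0,0,-0.18],"jaw": 2},{"linear": [-0.24,-0.24,0],"twist": [0,0,-0.3],"jaw": 2},{"linear": [-0.33,-0.33,0],"twist": [0,0,-0.42],"jaw": 2},{"linear": [-0.42,-0.42,0],"twist": [0,0,-0.54],"jaw": 2},{"linear": [-0.49,-0.49,0],"twist": [0,0,-0.62],"jaw": 2},{"linear": [-0.532,-0.532,0],"twist": [0,0,-0.667],"jaw": 2},{"linear": [-0.532,-0.532,0],"twist": [0,0,-0.667],"jaw": 2},{"linear": [-0.532,-0.532,0],"twist": [0,0,-0.667],"jaw": 2}]}}

```text
time: 17.9
tool_pos: [368.3, 193.9, 200.0]
orientation: [-0.225, 0.836, -0.483, 0.13]
ft_force: [-0.2, -0.0, -0.8]
opening: 0.072
grip_force: 50.3
```

```bash
sed -i 's/radians(-30),np.radians(30),-1/radians(-60),np.radians(30),-1/' st.py; python3 st.py; python3 - <<'E'
from h import *
A,B=r.camera_info("scene"),r.camera_info("side")
print("dropper",plane(A,[(190,306)],0).round(),plane(B,[(222,156)],0).round())
b=r.camera("side");a=r.camera("scene")
ca=a[110:350,140:400];cb=b[40:280,120:380]
cv2.imwrite("pics/l1.png",cv2.resize(np.hstack([ca,cb]),(800,370),interpolation=cv2.INTER_CUBIC)[:,:,::-1])
E
```

```text
17.9 [368.3 193.9 200. ] [-0.406  0.572 -0.986  2.057  0.94   1.864  0.259] [ 0.435 -0.749 -0.5  ] [[265.0, 101.0, 695.0], [221.0, 446.0, 368.0]] [-0.2 -0.  -0.8] open 6.1 50.26506347407121
[ 0.     0.    -0.003]
s -24.5 lat -180.2 z 199.7
dropper [[332. 451.   0.]] [[331. 439.   0.]]
```

View pics/l1.png

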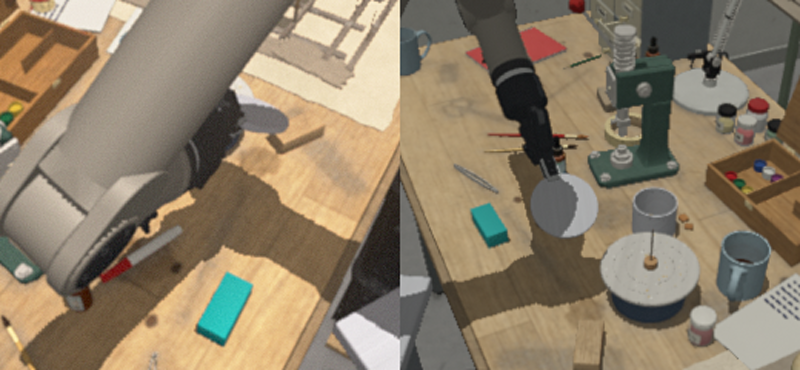

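Picture: the lid is held level-sided at side crop (563,205), right way up and tilted. The tin at (655,210) stands open, the mug, jar and dropper are unmoved, and the block is at (588,345). Now I lower the lid.

>>> {"name": "step_arm", "arguments": {"motion": [{"linear": [0,0,-0.1],"twist": [0,0,0],"jaw": 2},{"linear": [0,0,-0.22],"twist": [0,0,0],"jaw": 2},{"linear": [0,0,-0.34],"twist": [0,0,0],"jaw": 2},{"linear": [0,0,-0.44],"twist": [0,0,0],"jaw": 2},{"linear": [0,0,-0.52],"twist": [0,0,0],"jaw": 2},{"linear": [0,0,-0.57],"twist": [0,0,0],"jaw": 2},{"linear": [0,0,-0.57],"twist": [0,0,0],"jaw": 2},{"linear": [0,0,-0.57],"twist": [0,0,0],"jaw": 2}]}}

```text
time: 19.0
tool_pos: [368.2, 193.9, 58.1]
orientation: [-0.225, 0.836, -0.483, 0.13]
ft_force: [0.6, 0.4, -1.6]
opening: 0.071
grip_force: 50.3
```

```bash
python3 st.py
```

```text
19.0 [368.2 193.9  58.1] [-0.508  0.846 -0.859  2.086  1.062  1.767  0.019] [ 0.435 -0.749 -0.499] [[348.0, 180.0, 602.0], [221.0, 446.0, 226.0]] [ 0.6  0.4 -1.6] open 6.0 50.253100213303696
[ 0.     0.001 -0.003]
s -24.7 lat -180.3 z 57.9
```

>>> {"name": "step_arm", "arguments": {"motion": [{"linear": [0,0,-0.01],"twist": [0,0,0],"jaw": 2},{"linear": [0,0,-0.02],"twist": [0,0,0],"jaw": 2},{"linear": [0,0,-0.028],"twist": [0,0,0],"jaw": 2},{"linear": [0,0,-0.028],"twist": [0,0,0],"jaw": 2},{"linear": [0,0,-0.028],"twist": [0,0,0],"jaw": 2}]}}

```text
time: 19.62
tool_pos: [368.0, 193.5, 50.6]
orientation: [-0.225, 0.836, -0.483, 0.13]
ft_force: [-0.3, -0.3, -1.5]
opening: 0.071
grip_force: 50.3
```

>>> {"name": "step_arm", "arguments": {"motion": [{"linear": [0,0,-0.006],"twist": [0,0,0],"jaw": 2},{"linear": [0,0,-0.012],"twist": [0,0,0],"jaw": 2},{"linear": [0,0,-0.016],"twist": [0,0,0],"jaw": 2},{"linear": [0,0,-0.016],"twist": [0,0,0],"jaw": 2}]}}

```text
time: 20.12
tool_pos: [368.0, 193.5, 46.6]
orientation: [-0.225, 0.836, -0.483, 0.13]
ft_force: [-1.0, 0.5, 0.4]
opening: 0.071
grip_force: 50.4
```

>>> {"name": "step_arm", "arguments": {"motion": [{"linear": [0,0,0],"twist": [0,0,0],"jaw": 12},{"linear": [0,0,0],"twist": [0,0,0],"jaw": 18},{"linear": [0,0,0],"twist": [0,0,0],"jaw": 24},{"linear": [0,0,-0.02],"twist": [0,0,0],"jaw": 24},{"linear": [0,0,-0.04],"twist": [0,0,0],"jaw": 24},{"linear": [0,0,-0.06],"twist": [0,0,0],"jaw": 24},{"linear": [0,0,-0.076],"twist": [0,0,0],"jaw": 24},{"linear": [0,0,-0.076],"twist": [0,0,0],"jaw": 24},{"linear": [0,0,-0.076],"twist": [0,0,0],"jaw": 24}]}}

```text
time: 21.25
tool_pos: [368.0, 193.3, 27.6]
orientation: [-0.225, 0.836, -0.483, 0.13]
ft_force: [0.2, 0.5, -0.0]
opening: 0.282
grip_force: 0.2
```

```bash
python3 st.py
```

```text
21.25 [368.  193.3  27.6] [-0.527  0.906 -0.829  2.081  1.093  1.748 -0.021] [ 0.434 -0.75  -0.499] [[362.0, 197.0, 578.0], [221.0, 446.0, 196.0]] [ 0.2  0.5 -0. ] open 24.1 0.2261285555869108
[ 0.002  0.    -0.002]
s -24.5 lat -180.8 z 27.4
```

>>> {"name": "step_arm", "arguments": {"motion": [{"linear": [-0.009,0.015,0.01],"twist": [0,0,0],"jaw": 24},{"linear": [-0.017,0.03,0.02],"twist": [0,0,0],"jaw": 24},{"linear": [-0.026,0.045,0.03],"twist": [0,0,0],"jaw": 24},{"linear": [-0.035,0.06,0.04],"twist": [0,0,0],"jaw": 24},{"linear": [-0.052,0.09,0.06],"twist": [0,0,0],"jaw": 24},{"linear": [-0.07,0.12,0.08],"twist": [0,0,0],"jaw": 24},{"linear": [-0.104,0.18,0.12],"twist": [0,0,0],"jaw": 24},{"linear": [-0.104,0.18,0.2],"twist": [0,0,0],"jaw": 24},{"linear": [-0.104,0.18,0.4],"twist": [0,0,0],"jaw": 24},{"linear": [-0.104,0.18,0.6],"twist": [0,0,0],"jaw": 24}]}}

```text
time: 22.5
tool_pos: [341.8, 238.2, 179.9]
orientation: [-0.225, 0.836, -0.484, 0.13]
ft_force: [0.8, 0.5, 0.4]
opening: 0.278
grip_force: 0.0
```

```bash
python3 st.py; cat > chk.py <<'E'
from h import *
b=r.camera("side");B=r.camera_info("side")
P=lambda C,z,R:np.array([[C[0]+R*np.cos(t),C[1]+R*np.sin(t),z] for t in np.linspace(0,6.28,40)])
w=cv2.cvtColor(b,cv2.COLOR_RGB2HSV).astype(int)
c=proj(B,[[385,165,17]])[0].astype(int);print(c)
x0,y0=c-45
g=b[y0:y0+90,x0:x0+90].astype(int);m=(abs(g[:,:,0]-g[:,:,2])<22)&(g.min(2)>90)
for row in m[::2]:print("".join("#" if v else "." for v in row))
k,l,st,ce=cv2.connectedComponentsWithStats(m.astype(np.uint8));j=1+st[1:,4].argmax()
u=np.argwhere(l==j)[:,::-1]+[x0,y0];p=plane(B,u.astype(float),17)[:,:2]
print(len(u),cv2.minEnclosingCircle(p.astype(np.float32)),np.ptp(p,axis=0),cv2.minAreaRect(p.astype(np.float32)))
E
python3 chk.py
```

```text
22.5 [341.8 238.2 179.9] [-0.519  0.66  -0.972  1.997  0.909  1.909  0.168] [ 0.435 -0.75  -0.498] [[284.0, 149.0, 669.0], [195.0, 491.0, 348.0]] [0.8 0.5 0.4] open 23.7 0.0
[ 0.003  0.    -0.003]
s -69.7 lat -155.1 z 179.7
[228 219]
.........................................####...........................................##
.........................................####...........................................##
.........................................####...........................................##
.........................................####...........................................##
..#......................................#####..........................................##
...#.....................................#####..........................................##
..........................................####..........................................##
......#...................................####..........................................##
..........................................####..........................................##
..........................................####.
[... 2723 characters left out ...]
..................................................
..........................................................................................
..........................................................................................
..........................................................................................
..........................................................................................
..........................................................................................
791 ((493.10272216796875, 234.97445678710938), 116.9897232055664) [ 63.66472226 233.67961087] ((465.3477783203125, 233.270751953125), (58.11682891845703, 233.96588134765625), 3.5126724243164062)
```

```bash
python3 - <<'E'
from h import *
B=r.camera_info("side")
c=proj(B,[[385,165,17]])[0].astype(int);x0,y0=c-45
uv=[(x0+24.5,y0+47),(x0+64,y0+47),(x0+45,y0+30.5),(x0+43,y0+61.5)]
p=plane(B,uv,17);print(p.round(1).tolist())
C=np.array([(p[0,0]+p[1,0])/2,(p[2,1]+p[3,1])/2]);print("C",C)
t=np.linspace(0,6.283,60)
for z in(17,9):
    q=proj(B,np.c_[C[0]+52*np.cos(t),C[1]+52*np.sin(t),t*0+z]);print(z,(q.min(0)-[x0,y0]).round(1),(q.max(0)-[x0,y0]).round(1))
# tilted 8 deg for comparison
from scipy.spatial.transform import Rotation as R
for rv in([.14,0,0],[-.14,0,0],[0,.14,0]):
    q=proj(B,R.from_rotvec(rv).apply(np.c_[52*np.cos(t),52*np.sin(t),t*0])+[*C,20]);print(rv,(q.min(0)-[x0,y0]).round(1),(q.max(0)-[x0,y0]).round(1))
i=r.camera_info("wrist");print("wrist sees",proj(i,[[*C,17],[437,25,31]]).round())
E
```

```text
[[333.0, 153.4, 17.0], [434.2, 163.3, 17.0], [377.9, 218.0, 17.0], [386.8, 109.0, 17.0]]
C [383.59557697 163.50607364]
17 [24.3 31.2] [64.6 60.7]
9 [24.5 33.3] [64.6 62.8]
[0.14, 0, 0] [24.3 28.7] [64.6 61.7]
[-0.14, 0, 0] [24.2 32.5] [64.6 57.9]
[0, 0.14, 0] [24.3 30.1] [64.4 60.2]
wrist sees [[349. 172.]
 [269. 140.]]
```

```bash
python3 -c "
from cell import r
print(r.close_job())"
```

```text
the job is handed in; nothing more can be done
None
```

I've handed the job in at about 22.5 s and don't have the verdict: the chips were swept off with the block, the block was set back on the bench, and the lid was tipped, lifted off and laid right way up about 205 mm from the open tin. The lid measured flat in the side camera at the end; I judged the block flat only from the height at which I let it go.

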